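# Hold the glue gauge on its rider

### The job

The stair wall of the model is about to be glued: first wind the clockwork glue timer by its brass key, clockwise from above in several partial turns, until its red pointer lies in the green sector, and let go of the key. Then squeeze the two green lock buttons of the telescoping gauge arm together, draw the arm out until its red pointer stands over the orange rider on the scale, and finish while still holding it steady there, because it springs back when let go. Leave the rider and everything else on the bench where it is.

Things in the scene. Friction and masses are not known exactly. Their poses are not given: they have to be found in the camera images.
- timer_key (a joint): Turn of the brass key of the white round timer (fixed, 90 mm diameter, dial face 34 mm above the bench), rad: 0 unwound, grows clockwise seen from above, stop at 3.1; starts between 0 and 0.4. The dial's green sector covers 2.6 to 3.1. The key stays where it is left; its spring makes it stiffer as it winds (0.05 N m at first, 0.08 N m at the end).
- key_grip (a point): Centre of the key's upright wing, the point to grip, 66 mm above the bench on the vertical turning axis. The wing is a flat plate 38 mm long (along this point's x), 8 mm thick (along its y) and 32 mm high (48 to 80 mm above the bench); a red pointer at its foot points along +x. The point turns with the key.
- boom (a joint): Extension of the gauge's telescoping arm, m: 0 fully in (it starts there, locked), at most 0.14. A blue sleeve fixed over a wooden base plate (170 by 460 mm) carries it. With the buttons out it moves only about 1 mm. A spring draws it in with 3 N at 0 to 4.4 N at 0.14; let go, it slides back to the sleeve's mouth.
- button (a joint): Travel of the two green lock buttons, m: 0 out, 0.006 fully squeezed; the two are geared together and move in equally. The catch is free above 0.004. Each button resists with 2 N at first and 5 N at full travel; a grip of about 20 to 25 N squeezes them fully and holds the arm.
- boom_head: Black head of the gauge arm with its green buttons and red pointer; origin at its centre (same point as boom_grip). 25 mm or more is free beside each button, and 50 mm below the head. The sleeve's mouth is 34 mm behind the centre (-y), 55 mm wide, its top 130 mm above the bench; the red pointer's post stands 40 mm ahead (+y).
- boom_grip (a point): Centre of the gauge arm's head, 115 mm above the bench. Its y axis (level) is the way the arm extends; its x axis (level) runs across, through both green buttons. Each button is a ribbed plate 36 mm long (along y), 30 mm high; outer faces 50 mm apart when out, 38 mm when squeezed. Grip from above, a finger on each button (closing along x).
- pointer_tip (a point): Tip of the arm's red pointer, 66 mm above the bench, at 92 mm along x, 40 mm along y and 49 mm below the head's centre. It moves with the arm.
- rider_mark (a point): End of the white line on top of the orange rider, where the pointer must stand. The rider is a clip 8 mm wide (y), 30 mm long (x) on the aluminium scale rail beside the arm; this point is 56 mm above the bench, 10 mm under the pointer. Axes parallel to boom_grip's. The pointer is on the line when its tip has the same y as this point in this frame.
- rider (a joint): Place of the rider along the scale, m, in the same measure as the arm: the pointer is on the rider's line when joint boom equals joint rider. It starts between 0.06 and 0.115 and slides only if pushed with 3 N or more.
- glue_big: Bystander: white glue bottle, 68 mm diameter, 190 mm high, loose, upright; origin at the centre of its underside.
- glue_small: Bystander: slim white glue bottle with red cap, 48 mm diameter, 160 mm high, loose, upright; origin at the centre of its underside.
- pencil: Bystander: red pencil, 176 mm long, 8 mm thick, lying along its x; origin at its middle on the bench.
- marker: Bystander: orange marker pencil, 176 mm long, 8 mm thick, lying along its x; origin at its middle on the bench.
- tile_a: Bystander: white step offcut, 45 by 30 by 8 mm, lying flat; origin under its centre.
- tile_b: Bystander: white step offcut, 40 by 30 by 8 mm, lying flat; origin under its centre.
- stairs: Bystander: small white flight of five steps, 70 by 120 mm and 83 mm high, loose; origin under its centre.
There are look-alikes about, which are no part of the job. What is shaped like the part that bears timer_key but blue or purple is not meant.

How it is judged (in metres and radians):
On the way, in this order (a step that is already met when the one before it is completed fails the run):
1. the timer is wound: the key's pointer is in the green sector and the key is let go (value of joint timer_key above 2.6 rad and distance between the grasp point and key_grip above 0.06 m), for 0.2 s.
2. the lock buttons are squeezed in (value of joint button above 0.004 m), for 0.1 s.
At the end, for the whole second after the job is handed in: The key stands in the green sector (2.6 rad or more); the fingers still grip the gauge arm's head (over 2 N) and hold it still (under 10 mm/s) with the pointer tip within 4 mm of the rider's line, drawn out over 50 mm, the rider not moved (under 4 mm) (value of joint timer_key above 2.6 rad and y of pointer_tip in the frame of rider_mark between -0.004 and 0.004 m and value of joint boom above 0.05 m and velocity of joint boom between -0.01 and 0.01 m/s and contact force between the fingers and boom_head above 2 N and distance of rider_mark from where it was at the start of the episode below 0.004 m); the arm keeps its last pose, push and grip.
It fails at once if the rider is pushed along the scale (more than 4 mm) (distance of rider_mark from where it was at the start of the episode above 0.004 m).
It fails at once if a bystander is pushed away or knocked over (moved more than 20 mm) (distance of any of glue_big, glue_small, pencil, marker, tile_a, tile_b, stairs from where it was at the start of the episode above 0.02 m).
It also fails if it takes over 64 s, if anything falls off the work surface, if the arm or the gripper's body presses on something with over 40 N, if the wrist force passes 120 N, or if a joint passes its speed limit or range.

### The arm

A 7-joint arm with a two-finger parallel gripper is mounted at the origin on the work surface. World frame = base frame: x ahead of the robot, y to its left, z up, the work surface at z = 0. Lengths are in mm, angles in rad, forces in N, time in s.
With the tool pointing down it reaches from about 400 to 875 mm from the base axis. Payload 4.4 kg.
Tool frame: the origin (TCP) lies where the fingers leave the gripper's body, on its centre line; the fingertips stand 73 mm ahead of it and the grasp point (between the pads) lies 54 mm ahead of it; z points along the fingers, y is the line along which they close (so a half turn about z gives the same grasp; the last joint's range is limited). The gripper opens to 85 mm and grips with 20 to 120 N. Pads are 22 mm wide; open, the fingers measure 114 mm over their backs; the gripper's body (76 mm by 85 mm) begins 54 mm behind the grasp point. The pads swing forward as they close: fully open they stand 13 mm farther back than shut.
Start: joints at [1.158, 0.628, 0.038, 1.517, -0.027, 0.996, -0.02], TCP at [220.954, -611.307, 303.913] pointing down, gripper open.
Joint ranges: [-3.06, 3.06], [-0.37, 2.12], [-1.25, 1.32], [0.18, 2.47], [-1.1, 4.24], [0.23, 1.98], [-2.94, 2.94]. Speed limits (rad/s): [2.57, 2.57, 3.14, 3.14, 3.14, 3.14, 3.14].

### API

Orientations are given as [roll, pitch, yaw] about the fixed x, y, z axes, in that order (R = Rz(yaw) Ry(pitch) Rx(roll)).
In Python, from cell import ctrl gives the robot as it stands.
- The arm moves only by the tool send_rows, never from a script. Its argument "rows" is a list that holds one entry, the list of rows, each a list of 6 numbers: the shift along the tool's x, y, z in cm, then the turn, a rotation vector about the tool's x, y, z in rad. In form: [[[tx, ty, tz, wx, wy, wz], ...]]. A call has 1 to 10 rows; each row is the pose to reach, as a shift and turn from the pose commanded when the call began, along the tool's axes at that moment; what a row does not reach only later rows make up. A row lasts 1/10 s, in which the tool goes at most 50 mm and 8.59 degrees, less where a joint would pass 70% of its speed; a pose out of reach is approached as far as the arm can. A call with a gripper value outside its range is refused whole. "grip" is the closure in counts, from 0 (fully open) to 255 (shut), set as the call begins (left out, the last holds). The fingers move at their own pace and stop on an object; the grip force is fixed at half the most. Time passes only in rows, so rows that repeat a pose let the fingers close. It gives the time, the measured TCP pose, the force, the opening and the grip force at its end, in the units of the state.
- ctrl.read_state(): the state, without advancing time (a new reading comes with each control period).
- ctrl.get_image(name): name is "scene" or "side" or "wrist"; returns a dict with "pixels" (420x560x3 uint8, red, green, blue), "fx", "fy", "cx", "cy" (pixels), "extrinsics" (4x4, takes a point from camera to world coordinates); the wrist camera has in their place "mount" (4x4, takes a point from camera to tool coordinates, whose origin is the TCP and whose axes are the flange's). Camera axes: x right, y up, looking along -z (the intrinsics and any distortion apply to the point x, -y, -z); pixel columns grow to the right and rows downward; lengths in mm; the calibration is good to about 2 mm. The wrist camera is an equidistant fisheye: a pixel r from the principal point sees the ray r / f radians off the axis. A picture is of the moment at which its call begins: read the wrist's pose just before it. There is no depth.
- ctrl.finish_job(): hands the job in; it is judged then, once.
The state is a dict: "clock": time; "qpos": joint angles; "qd": joint speeds; "tau": joint torques, N m; "eef_pos": TCP position; "tool_rot": TCP orientation; "force": force on the tool from outside, world axes, zero at the start; "torque": the same for the moment, N m; "width": finger opening in mm; "gripper_force": force on a finger pad.
Only numpy, scipy, OpenCV 4.12 (cv2) and the standard library are available. Lean on these libraries where they do the work, as an engineer would, in place of code of your own. Each camera call takes 0.05 s, during which the arm holds its last target. There are 200 camera calls.

## Working session

There is one attempt and no reset: what is moved stays moved. The work goes in short steps, Python scripts to look and compute and a tool call to move; the robot and the scene stay as the last step left them, time stands still between calls to the robot, and variables do not carry over. Pictures are saved under pics/ and viewed, at most 10 in all, crops included, and the job is handed in when it is done.

Besides the shell and the picture viewer there is one more tool, called after "Request:" as name(argument=value, ...), one argument or row to a line, values as JSON. send_rows: Moves the arm, as the interface text tells. Its arguments: {"type":"object","properties":{"rows":{"type":"array","items":{"type":"array","items":{"type":"array","items":{"type":"number"}}}},"grip":{"type":"number"}},"required":["rows"]}

```bash
mkdir -p pics; ls
cat > h.py <<'E'
import sys; sys.path.insert(0,'.')
import numpy as np, cv2
from cell import ctrl
from scipy.spatial.transform import Rotation as R
def toolT():
    s=ctrl.read_state(); T=np.eye(4); T[:3,3]=s['eef_pos']; T[:3,:3]=R.from_euler('xyz',s['tool_rot']).as_matrix(); return T
def snap(n,f):
    T=toolT(); d=ctrl.get_image(n)
    d['E']=T@np.array(d['mount']) if n=='wrist' else np.array(d['extrinsics'])
    cv2.imwrite(f'pics/{f}.png',d['pixels'][:,:,::-1]); np.savez(f'pics/{f}.npz',w=n=='wrist',**{k:d[k] for k in('fx','fy','cx','cy','E')}); return d
def ray(f,u,v):
    d=np.load(f'pics/{f}.npz'); x=(u-d['cx'])/d['fx']; y=(v-d['cy'])/d['fy']
    if d['w']:
        r=np.hypot(x,y)+1e-12; p=np.array([x/r*np.sin(r),y/r*np.sin(r),np.cos(r)])
    else: p=np.array([x,y,1.])
    E=d['E']; return E[:3,3],E[:3,:3]@(p*[1,-1,-1])
def at(f,u,v,z):
    o,d=ray(f,u,v); return (o+d*(z-o[2])/d[2]).round(1)
def proj(f,P):
    d=np.load(f'pics/{f}.npz'); q=(np.linalg.inv(d['E'])@np.append(P,1))[:3]*[1,-1,-1]
    if d['w']:
        r=np.hypot(q[0],q[1])+1e-9; t=np.arctan2(r,q[2]); x,y=q[0]/r*t,q[1]/r*t
    else: x,y=q[0]/q[2],q[1]/q[2]
    return np.array([d['cx']+d['fx']*x,d['cy']+d['fy']*y]).round(1)
E
python3 - <<'E'
from h import *
for n in('scene','side','wrist'): snap(n,n+'0')
ims=[cv2.imread(f'pics/{n}0.png') for n in('scene','side','wrist')]
s=ctrl.read_state(); print(s)
E
```

```text
pics
{'clock': 0.15, 'qpos': array([ 1.15820599,  0.62909901,  0.03843322,  1.51808937, -0.02699147,
        0.99628717, -0.02003075]), 'qd': array([ 0.00125185, -0.0036761 ,  0.00129414, -0.00240129,  0.00039376,
        0.00132386, -0.00116427]), 'tau': array([ 2.12662701e-03, -5.63799441e+01,  1.22791674e+00, -1.93650627e+01,
        1.11871157e-02,  7.35937210e-03, -3.49043989e-05]), 'eef_pos': array([ 220.84511877, -610.96992462,  303.23810381]), 'tool_rot': array([-3.14022696e+00,  1.08239516e-06,  3.46777609e-01]), 'force': array([0.26291442, 0.53203942, 0.6893754 ]), 'torque': array([-0.00544056,  0.00771413, -0.03916557]), 'gripper_force': 0.0, 'width': 85.52106309153376}
```

View pics/scene0.png

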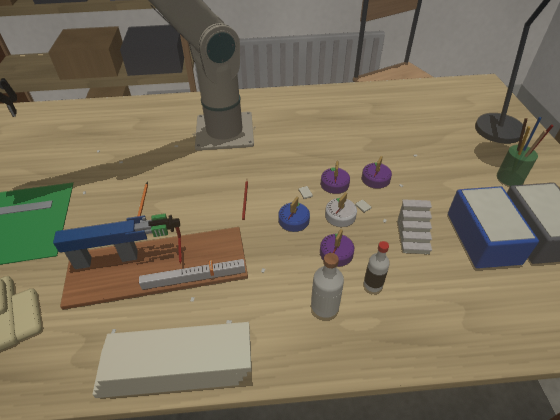

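View pics/side0.png

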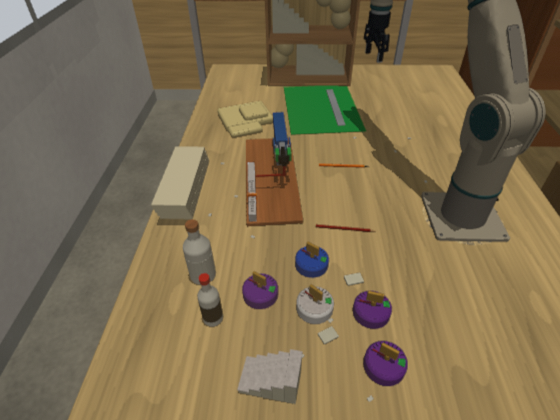

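The scene view shows the white timer at about (341,210), the gauge head at about (160,225) and the rider at about (211,268). In the side view the timer is at (316,303) and the head at (281,157).

Run:
```python
from h import *
print('timer',at('scene0',341,209,34),at('side0',315,303,34))
for n,p in (('blue',(294,214)),('purL',(337,247)),('purU',(335,179)),('tileb',(363,206)),('tilea',(305,192)),('bigbase',(326,308)),('smallbase',(374,285))): print(n,at('scene0',*p,34 if n[0] in 'pb' and n!='bigbase' else 5))
print('head',at('scene0',160,225,115),at('side0',282,155,115))
print('rider',at('scene0',211,266,56))
print('rail ends',at('scene0',143,280,50),at('scene0',243,265,50))
print('base corners',[at('scene0',*p,10) for p in((65,298),(247,283),(240,232))])
a=cv2.imread('pics/scene0.png')[165:285,100:400]; b=cv2.imread('pics/side0.png')
c=np.vstack([cv2.resize(a,(800,320),interpolation=2),np.hstack([cv2.resize(b[270:340,265:365],(400,280),interpolation=2),cv2.resize(b[130:221,230:330],(400,280),interpolation=2)])])
cv2.imwrite('pics/c1.png',c)
```

```text
timer [465.1 336.5  34. ] [458.2 347.5  34. ]
blue [470.9 201.   34. ]
purL [600.2 299.2  34. ]
purU [337.6 343.2  34. ]
tileb [432.4 411.8   5. ]
tilea [355.2 249.2   5. ]
bigbase [759.3 244.8   5. ]
smallbase [706.5 375.2   5. ]
head [ 549.6 -149.1  115. ] [ 551.5 -145.3  115. ]
rider [645.7 -26.6  56. ]
rail ends [ 667.  -191.8   50. ] [646.   52.2  50. ]
base corners [array([ 673.6, -391.6,   10. ]), array([673.1,  58.5,  10. ]), array([501.8,  45.5,  10. ])]
```

View pics/c1.png

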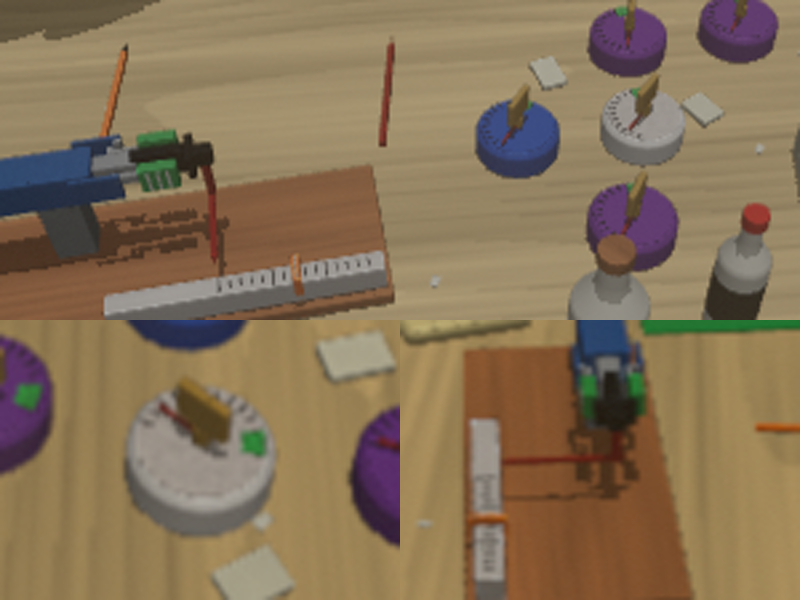

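Run:
```python
from h import *
c=at('scene0',341.7,209.3,34); t=at('scene0',337,213.7,37); print(c,t,np.arctan2(*(t-c)[[1,0]]))
c2=at('side0',265+200/4,270+450/4,34);t2=at('side0',265+162/4,270+406/4,37);print(c2,t2,np.arctan2(*(t2-c2)[[1,0]]))
T=toolT(); print(T.round(3))
for P in ([480,-300,300],[480,0,300],[460,340,300]): print(P,(T[:3,:3].T@(np.array(P)-T[:3,3])/10).round(1))
```

```text
[466.5 338.3  34. ] [484.8 321.   37. ] -0.7573156602930091
[463.8 536.7  34. ] [482.8 516.   37. ] -0.8281931778161293
[[ 9.40000e-01  3.40000e-01 -0.00000e+00  2.20845e+02]
 [ 3.40000e-01 -9.40000e-01  1.00000e-03 -6.10970e+02]
 [-0.00000e+00 -1.00000e-03 -1.00000e+00  3.03238e+02]
 [ 0.00000e+00  0.00000e+00  0.00000e+00  1.00000e+00]]
[480, -300, 300] [ 34.9 -20.4   0.4]
[480, 0, 300] [ 45.1 -48.7   0.4]
[460, 340, 300] [ 54.8 -81.3   0.4]
```

Request:
send_rows(
  rows=[
    [[17, -10, 0, 0, 0, -0.3], [35, -20.4, 0, 0, 0, -0.6], [35, -20.4, 0, 0, 0, -0.7], [37, -26, 0, 0, 0, -0.8], [38, -31, 0, 0, 0, -0.9], [40, -36, 0, 0, 0, -1.0], [42, -40, 0, 0, 0, -1.1], [44, -44, 0, 0, 0, -1.2], [45, -48.7, 0, 0, 0, -1.3], [45, -48.7, 0, 0, 0, -1.3]],
  ],
  grip=0,
)

```text
clock: 1.15
eef_pos: [439.0, -168.6, 303.9]
tool_rot: [3.141, -0.0, 1.649]
force: [1.0, -0.1, 0.0]
width: 85.8
gripper_force: 0.0
```

```bash
cat >> h.py <<'E'
def to(P,yaw=None):
    T=toolT(); s=ctrl.read_state(); P=np.array(P,float)
    print('pos',T[:3,3].round(1),'yaw',s['tool_rot'].round(3),'q',s['qpos'].round(2),'clk',round(s['clock'],2),'w',round(s['width'],1),'F',s['force'].round(1),'gf',round(s['gripper_force'],1))
    print('shift cm',(T[:3,:3].T@(P-T[:3,3])/10).round(2), 'rotvec', None if yaw is None else (T[:3,:3].T@R.from_euler('xyz',[np.pi,0,yaw]).as_matrix()).__class__ and R.from_matrix(T[:3,:3].T@R.from_euler('xyz',[np.pi,0,yaw]).as_matrix()).as_rotvec().round(3))
E
python3 -c "
from h import *
to([463,340,270],2.35)"
```

```text
pos [ 439.  -168.6  303.9] yaw [ 3.141 -0.     1.649] q [ 0.57  0.39 -0.36  1.99  0.19  0.79  0.18] clk 1.15 w 85.8 F [ 1.  -0.1  0. ] gf 0.0
shift cm [50.52  6.34  3.4 ] rotvec [ 0.    -0.    -0.701]
```

Request:
send_rows(
  rows=[
    [[5, 0.8, 0, 0, 0, -0.1], [10, 1.6, 0, 0, 0, -0.2], [15, 2.4, 0, 0, 0, -0.3], [20, 3, 0, 0, 0, -0.4], [25, 3.6, 0, 0, 0, -0.5], [30, 4.2, 0, 0, 0, -0.6], [35, 4.8, 0, 0, 0, -0.7], [40, 5.3, 1, 0, 0, -0.7], [45, 5.8, 2, 0, 0, -0.7], [50.5, 6.3, 3.4, 0, 0, -0.7]],
  ],
)

```text
clock: 2.15
eef_pos: [463.3, 327.4, 272.7]
tool_rot: [3.141, 0.001, 2.346]
force: [0.7, -0.0, 0.2]
width: 85.0
gripper_force: 0.0
```

Request:
send_rows(
  rows=[
    [[0, 0, 0, 0, 0, 0], [0, 0, 0, 0, 0, 0]],
  ],
)

```text
clock: 2.35
eef_pos: [462.3, 326.5, 272.2]
tool_rot: [-3.14, -0.001, 2.35]
force: [0.8, -1.2, -0.6]
width: 85.3
gripper_force: 0.0
```

```bash
python3 -c "
from h import *
to([463,340,270],2.35)
snap('wrist','w1')
print(proj('w1',[463,340,66]))"
```

```text
pos [462.3 326.5 272.2] yaw [-3.14e+00 -1.00e-03  2.35e+00] q [-0.31  0.6  -0.54  1.78  0.39  0.88 -0.26] clk 2.35 w 85.3 F [ 0.8 -1.2 -0.6] gf 0.0
shift cm [0.91 1.   0.21] rotvec [-0.002 -0.001 -0.   ]
[291.4 191.1]
```

View pics/w1.png

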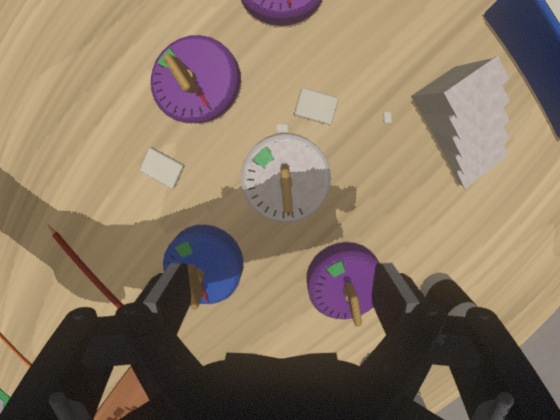

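Run:
```python
from h import *
c=at('w1',285.5,177.5,34); print('c',c, proj('w1',np.append(c[:2],80)),proj('w1',np.append(c[:2],66)), 'cam',np.load('pics/w1.npz')['E'].round(2))
a=cv2.imread('pics/w1.png')[125:230,235:340]
cv2.imwrite('pics/c2.png',cv2.resize(a,(600,600),interpolation=2))
```

```text
c [455.4 340.9  34. ] [286.2 188. ] [286.  184.4] cam [[ 7.1000e-01 -6.7000e-01 -2.0000e-01  4.1128e+02]
 [ 7.0000e-01  6.8000e-01  2.0000e-01  3.7980e+02]
 [-0.0000e+00 -2.8000e-01  9.6000e-01  3.4237e+02]
 [ 0.0000e+00  0.0000e+00  0.0000e+00  1.0000e+00]]
```

View pics/c2.png

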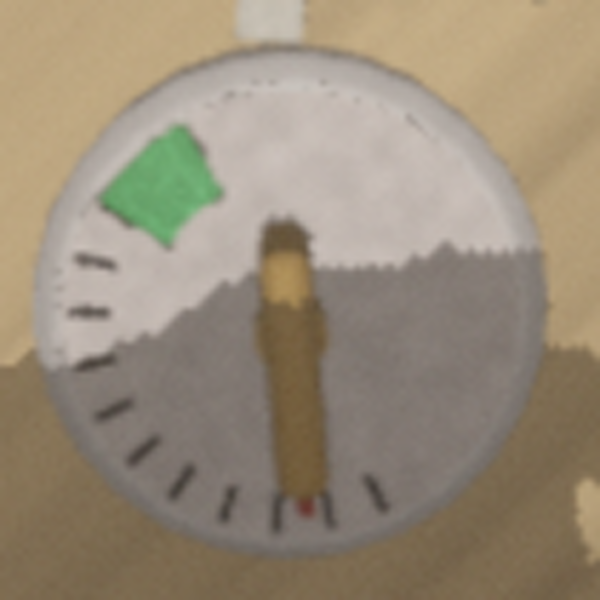

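Run:
```python
from h import *
f=lambda x,y,z: at('w1',235+x/5.714,125+y/5.714,z)
print(f(290,317,34)); a,b=f(291,312,80),f(303,495,80); print(a,b,(a+b)/2,np.linalg.norm(a-b),np.arctan2(*(b-a)[[1,0]]))
c=(a+b)/2
print('red tip',f(306,508,37), 'green',[f(*p,34) for p in((105,200),(180,128),(168,245),(220,190))],'tick0',f(377,492,34))
to([c[0],c[1],66+54],2.35)
```

```text
[457.6 339.   34. ]
[450.3 345.7  80. ] [470.9 327.5  80. ] [460.6 336.6  80. ] 27.48817927764584 -0.7236212018370992
red tip [482.7 317.7  37. ] green [array([421.5, 331.5,  34. ]), array([422., 349.,  34.]), array([434.3, 333.4,  34. ]), array([434. , 346.2,  34. ])] tick0 [490.1 327.8  34. ]
pos [463.1 324.9 272.4] yaw [-3.140e+00  1.000e-03  2.347e+00] q [-0.31  0.59 -0.54  1.78  0.39  0.88 -0.26] clk 2.4 w 85.2 F [ 1.3 -0.6 -0.5] gf 0.0
shift cm [ 1.02  0.67 15.24] rotvec [-0.002  0.001 -0.003]
```

Request:
send_rows(
  rows=[
    [[1.4, 0.6, 3, 0, 0, -0.08], [1.4, 0.6, 6, 0, 0, -0.08], [1.4, 0.6, 9, 0, 0, -0.08], [1.4, 0.6, 10, 0, 0, -0.08], [1.4, 0.6, 10, 0, 0, -0.08], [1.4, 0.6, 10, 0, 0, -0.08]],
  ],
)

```text
clock: 3.0
eef_pos: [458.6, 339.4, 174.2]
tool_rot: [3.14, 0.001, 2.425]
force: [0.5, 0.2, 0.8]
width: 85.4
gripper_force: 0.0
```

Run:
```python
from h import *
to([457.5,339.5,120],2.43)
snap('wrist','w2')
for z in (34,80): print(proj('w2',[457.5,339.5,z]))
k=np.array([np.cos(-.71),np.sin(-.71),0])*19
print([proj('w2',np.array([457.5,339.5,80])+s*k) for s in(-1,1)])
```

```text
pos [458.6 339.4 174.2] yaw [3.140e+00 1.000e-03 2.425e+00] q [-0.38  0.73 -0.48  1.85  0.51  0.68 -0.31] clk 3.0 w 85.4 F [0.5 0.2 0.8] gf 0.0
shift cm [ 0.09 -0.07  5.42] rotvec [ 0.002  0.001 -0.005]
[277.8 224.5]
[277.2 251.8]
[array([276.9, 219.1]), array([277.6, 281.8])]
```

View pics/w2.png

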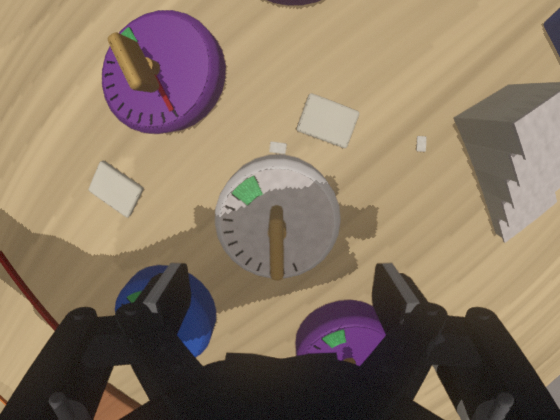

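The wing runs vertically from (276,215) to (277,280), as predicted, centred between the fingers. I'll descend and grip.

Request:
send_rows(
  rows=[
    [[0.1, 0, 3, 0, 0, 0], [0.1, 0, 5.4, 0, 0, 0], [0.1, 0, 5.4, 0, 0, 0], [0.1, 0, 5.4, 0, 0, 0]],
  ],
)

```text
clock: 3.45
eef_pos: [457.4, 340.8, 120.2]
tool_rot: [3.14, 0.0, 2.427]
force: [0.3, -0.1, -0.3]
width: 85.3
gripper_force: 0.0
```

Request:
send_rows(
  rows=[
    [[0, 0, 0, 0, 0, 0], [0, 0, 0, 0, 0, 0], [0, 0, 0, 0, 0, 0], [0, 0, 0, 0, 0, 0], [0, 0, 0, 0, 0, 0], [0, 0, 0, 0, 0, 0], [0, 0, 0, 0, 0, 0], [0, 0, 0, 0, 0, 0]],
  ],
  grip=255,
)

```text
clock: 4.25
eef_pos: [455.9, 339.0, 119.1]
tool_rot: [-3.138, 0.001, 2.427]
force: [-3.3, -3.2, 6.1]
width: 7.1
gripper_force: 58.7
```

Request:
send_rows(
  rows=[
    [[0, -0.1, 0, 0, 0, 0.13], [0, -0.1, 0, 0, 0, 0.26], [0, -0.1, 0, 0, 0, 0.39], [0, -0.1, 0, 0, 0, 0.52], [0, -0.1, 0, 0, 0, 0.65], [0, -0.1, 0, 0, 0, 0.78], [0, -0.1, 0, 0, 0, 0.91], [0, -0.1, 0, 0, 0, 1.04], [0, -0.1, 0, 0, 0, 1.17], [0, -0.1, 0, 0, 0, 1.3]],
  ],
)

```text
clock: 5.25
eef_pos: [457.9, 339.3, 119.2]
tool_rot: [3.139, -0.002, 1.121]
force: [4.1, -2.0, -1.5]
width: 7.2
gripper_force: 58.5
```

```bash
python3 -c "
from h import *
s=ctrl.read_state();print(s['torque'],s['gripper_force'],s['width']);to([457,339,120],1.13)"
```

```text
[-0.27755508 -0.70278853  0.06753774] 58.51948007941246 7.191113669566773
pos [457.9 339.3 119.2] yaw [ 3.139e+00 -2.000e-03  1.121e+00] q [-0.63  0.78 -0.08  1.88  0.13  0.49 -1.26] clk 5.25 w 7.2 F [ 4.1 -2.  -1.5] gf 58.5
shift cm [-0.06 -0.07 -0.08] rotvec [ 0.002 -0.002 -0.009]
```

Request:
send_rows(
  rows=[
    [[0, 0, 0, 0, 0, 0], [0, 0, 0, 0, 0, 0], [0, 0, 0, 0, 0, 0], [0, 0, 0, 0, 0, 0], [0, 0, 0, 0, 0, 0], [0, 0, 0, 0, 0, 0], [0, 0, 0, 0, 0, 0]],
  ],
  grip=0,
)

```text
clock: 5.95
eef_pos: [456.3, 339.6, 119.0]
tool_rot: [-3.142, 0.0, 1.127]
force: [0.2, -0.4, 0.1]
width: 85.4
gripper_force: 0.0
```

Request:
send_rows(
  rows=[
    [[0, 0, 0, 0, 0, -0.13], [0, 0, 0, 0, 0, -0.26], [0, 0, 0, 0, 0, -0.39], [0, 0, 0, 0, 0, -0.52], [0, 0, 0, 0, 0, -0.65], [0, 0, 0, 0, 0, -0.78], [0, 0, 0, 0, 0, -0.91], [0, 0, 0, 0, 0, -1.04], [0, 0, 0, 0, 0, -1.17], [0, 0, 0, 0, 0, -1.3]],
  ],
)

```text
clock: 6.95
eef_pos: [456.4, 339.5, 119.0]
tool_rot: [3.142, 0.0, 2.432]
force: [-0.6, 0.7, -0.5]
width: 85.5
gripper_force: 0.0
```

Request:
send_rows(
  rows=[
    [[0, 0, 0, 0, 0, -0.14], [0, 0, 0, 0, 0, -0.28], [0, 0, 0, 0, 0, -0.42], [0, 0, 0, 0, 0, -0.56], [0, 0, 0, 0, 0, -0.7], [0, 0, 0, 0, 0, -0.84], [0, 0, 0, 0, 0, -0.98], [0, 0, 0, 0, 0, -1.12], [0, 0, 0, 0, 0, -1.26], [0, 0, 0, 0, 0, -1.4]],
  ],
)

```text
clock: 7.95
eef_pos: [456.5, 339.4, 118.9]
tool_rot: [-3.141, -0.0, -2.451]
force: [0.3, -0.2, -1.0]
width: 85.3
gripper_force: 0.0
```

Request:
send_rows(
  rows=[
    [[0, 0, 0, 0, 0, -0.14], [0, 0, 0, 0, 0, -0.28], [0, 0, 0, 0, 0, -0.42], [0, 0, 0, 0, 0, -0.44], [0, 0, 0, 0, 0, -0.44]],
  ],
)

```text
clock: 8.45
eef_pos: [456.4, 339.4, 118.8]
tool_rot: [3.141, -0.0, -2.019]
force: [-0.1, -0.5, 0.8]
width: 85.1
gripper_force: 0.0
```

```bash
python3 -c "
from h import *
to([457,339,119],1.125+np.pi)"
```

```text
pos [456.4 339.4 118.8] yaw [ 3.141 -0.    -2.019] q [-0.17  0.95 -0.87  1.87  0.99  0.83  1.12] clk 8.45 w 85.1 F [-0.1 -0.5  0.8] gf 0.0
shift cm [ 0.01 -0.07 -0.02] rotvec [ 0.    -0.    -0.003]
```

Request:
send_rows(
  rows=[
    [[0, 0, 0, 0, 0, 0], [0, 0, 0, 0, 0, 0], [0, 0, 0, 0, 0, 0], [0, 0, 0, 0, 0, 0], [0, 0, 0, 0, 0, 0], [0, 0, 0, 0, 0, 0], [0, 0, 0, 0, 0, 0], [0, 0, 0, 0, 0, 0]],
  ],
  grip=255,
)

```text
clock: 9.25
eef_pos: [457.7, 338.9, 119.2]
tool_rot: [-3.139, 0.0, -2.018]
force: [5.5, -3.0, 1.4]
width: 7.1
gripper_force: 58.9
```

Request:
send_rows(
  rows=[
    [[0, 0, 0, 0, 0, 0.13], [0, 0, 0, 0, 0, 0.26], [0, 0, 0, 0, 0, 0.39], [0, 0, 0, 0, 0, 0.52], [0, 0, 0, 0, 0, 0.65], [0, 0, 0, 0, 0, 0.78], [0, 0, 0, 0, 0, 0.91], [0, 0, 0, 0, 0, 1.04], [0, 0, 0, 0, 0, 1.17], [0, 0, 0, 0, 0, 1.2]],
  ],
)

```text
clock: 10.25
eef_pos: [458.5, 337.6, 119.2]
tool_rot: [-3.138, 0.004, 3.062]
force: [6.0, -5.0, 3.1]
width: 7.5
gripper_force: 59.1
```

Request:
send_rows(
  rows=[
    [[0, 0, 0, 0, 0, 0], [0, 0, 0, 0, 0, 0], [0, 0, 0, 0, 0, 0], [0, 0, 0, 0, 0, 0], [0, 0, 0, 0, 0, 0], [0, 0, 0, 0, 0, 0], [0, 0, 0, 0, 0, 0]],
  ],
  grip=0,
)

```text
clock: 10.95
eef_pos: [456.2, 339.7, 119.0]
tool_rot: [3.141, -0.0, 3.067]
force: [0.8, 0.4, -0.3]
width: 85.1
gripper_force: 0.0
```

Request:
send_rows(
  rows=[
    [[0, 0, -3, 0, 0, 0], [0, 0, -6, 0, 0, 0], [0, 0, -10, 0, 0, 0], [0, 0, -14, 0, 0, 0], [0, 0, -16, 0, 0, 0], [0, 0, -16, 0, 0, 0], [0, 0, -16, 0, 0, 0]],
  ],
)

```text
clock: 11.65
eef_pos: [456.3, 339.2, 278.8]
tool_rot: [-3.141, 0.0, 3.067]
force: [-0.3, -0.1, -0.4]
width: 85.6
gripper_force: 0.0
```

Run:
```python
from h import *
to([550,-148,270],0)
snap('wrist','w3'); a=cv2.imread('pics/w3.png'); u,v=map(int,proj('w3',[457.5,339.5,50])); print(u,v)
snap('scene','s3')
b=cv2.imread('pics/s3.png')
cv2.imwrite('pics/c3.png',np.hstack([cv2.resize(a[max(v-60,0):v+60,u-60:u+60],(400,400)),cv2.resize(b[180:240,311:371],(400,400))]))
```

```text
pos [456.3 339.2 278.8] yaw [-3.141  0.     3.067] q [-0.2   0.65 -0.78  1.76  0.54  0.96  0.29] clk 11.65 w 85.6 F [-0.3 -0.1 -0.4] gf 0.0
shift cm [-13.   -47.88   0.91] rotvec [1.000e-03 1.000e-03 3.067e+00]
279 195
```

View pics/c3.png

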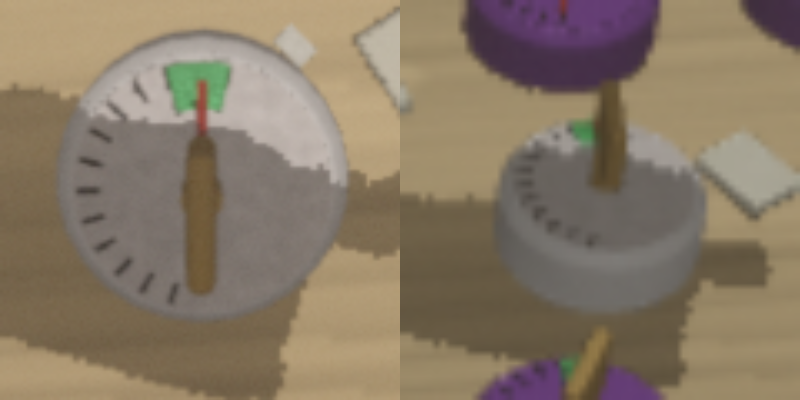

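The red pointer sits in the middle of the green sector. Next, the gauge.

Request:
send_rows(
  rows=[
    [[-1.3, -4.8, 0, 0, 0, 0.13], [-2.6, -9.6, 0, 0, 0, 0.26], [-3.9, -14.4, -1, 0, 0, 0.39], [-5.2, -19.2, -1, 0, 0, 0.52], [-6.5, -24, -1, 0, 0, 0.65], [-7.8, -28.8, -1, 0, 0, 0.78], [-9.1, -33.6, -1, 0, 0, 0.91], [-10.4, -38.4, -1, 0, 0, 1.04], [-11.7, -43, -1, 0, 0, 1.17], [-13, -47.9, -1, 0, 0, 1.3]],
  ],
)

```text
clock: 12.75
eef_pos: [549.5, -148.8, 287.6]
tool_rot: [-3.139, -0.001, 1.762]
force: [2.8, -0.2, -0.0]
width: 85.5
gripper_force: 0.0
```

Request:
send_rows(
  rows=[
    [[0, 0, 0, 0, 0, 0.1], [0, 0, 0, 0, 0, 0.2], [0, 0, 0, 0, 0, 0.2], [0, 0, 0, 0, 0, 0.2]],
  ],
)

```text
clock: 13.15
eef_pos: [549.6, -146.6, 288.0]
tool_rot: [-3.14, -0.0, 1.57]
force: [-0.2, 0.3, -0.7]
width: 85.3
gripper_force: 0.0
```

Run:
```python
from h import *
to([550,-148,270],1.571)
snap('wrist','w4'); 
for P in([550,-148,115],[550,-123,130],[642,-107,66],[645,-27,56]): print(proj('w4',P))
```

```text
pos [ 549.6 -146.6  288. ] yaw [-3.14 -0.    1.57] q [ 0.47  0.55 -0.4   1.76  0.27  0.88 -0.04] clk 13.15 w 85.3 F [-0.2  0.3 -0.7] gf 0.0
shift cm [-0.14  0.04  1.8 ] rotvec [-0.002 -0.    -0.001]
[281.8 214.4]
[281.9 187.3]
[380.7 156.4]
[382.8  72.3]
```

View pics/w4.png

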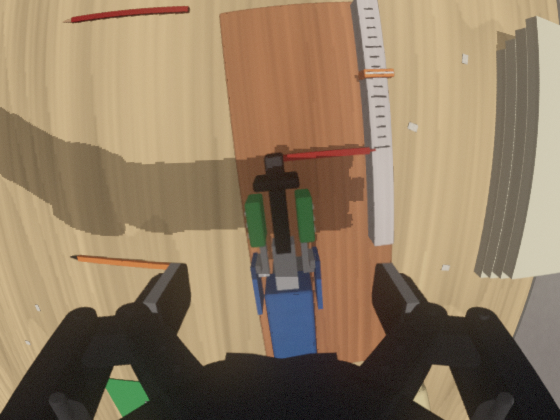

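Run:
```python
from h import *
f=lambda u,v,z: at('w4',u,v,z)
l,r=f(256.5,221,130),f(305,216,130); print('buttons',l,r,(l+r)/2,np.linalg.norm(l-r),np.arctan2(*(r-l)[[1,0]]))
a,b=f(276,158,140),f(286,277,125);print('axis',a,b,np.arctan2(*(a-b)[[1,0]])-np.pi/2)
for z in(40,): 
  a,b=f(375,243,z),f(358,8,z); print('rail',a,b,np.arctan2(*(a-b)[[1,0]])+np.pi/2)
t=f(374,150,66); print('tip',t); print('rider',f(362,72.5,56),f(394,73.5,56))
```

```text
buttons [ 531.2 -148.5  130. ] [ 567.  -144.6  130. ] [ 549.1  -146.55  130.  ] 36.011803620479725 0.10851064366746385
axis [ 546.  -100.5  140. ] [ 553.4 -198.   125. ] 0.0757522038045364
rail [ 651.5 -204.    40. ] [625.5  41.7  40. ] 0.10542775112289071
tip [ 635.1 -101.2   66. ]
rider [624.6 -28.8  56. ] [656.4 -27.1  56. ]
```

Request:
send_rows(
  rows=[
    [[0, -0.05, 2, 0, 0, -0.085], [0, -0.05, 4, 0, 0, -0.085], [0, -0.05, 6, 0, 0, -0.085], [0, -0.05, 8, 0, 0, -0.085], [0, -0.05, 9, 0, 0, -0.085], [0, -0.05, 10, 0, 0, -0.085], [0, -0.05, 11, 0, 0, -0.085], [0, -0.05, 11.9, 0, 0, -0.085], [0, -0.05, 11.9, 0, 0, -0.085], [0, -0.05, 11.9, 0, 0, -0.085]],
  ],
  grip=55,
)

```text
clock: 14.2
eef_pos: [549.6, -147.0, 170.1]
tool_rot: [3.141, 0.0, 1.652]
force: [-0.1, -0.8, -0.3]
width: 67.1
gripper_force: 0.0
```

Request:
send_rows(
  rows=[
    [[0, 0, 0, 0, 0, 0], [0, 0, 0, 0, 0, 0], [0, 0, 0, 0, 0, 0], [0, 0, 0, 0, 0, 0], [0, 0, 0, 0, 0, 0], [0, 0, 0, 0, 0, 0], [0, 0, 0, 0, 0, 0], [0, 0, 0, 0, 0, 0]],
  ],
  grip=255,
)

```text
clock: 15.0
eef_pos: [548.3, -147.2, 170.9]
tool_rot: [-3.139, 0.001, 1.653]
force: [-5.2, -0.1, 8.4]
width: 36.3
gripper_force: 59.5
```

Run:
```python
from h import *
to([549,-146,169],1.656)
snap('wrist','w5'); a=cv2.imread('pics/w5.png')
cv2.imwrite('pics/c5.png',a)
for P in([635,-101,66],[626,-28.5,56]): print(proj('w5',P))
```

```text
pos [ 548.3 -147.2  170.9] yaw [-3.139e+00  1.000e-03  1.653e+00] q [ 0.43  0.71 -0.34  1.86  0.38  0.64 -0.06] clk 15.0 w 36.3 F [-5.2 -0.1  8.4] gf 59.5
shift cm [0.11 0.08 0.19] rotvec [-0.002  0.001 -0.003]
[433.5 183.1]
[427.4  61.2]
```

View pics/w5.png

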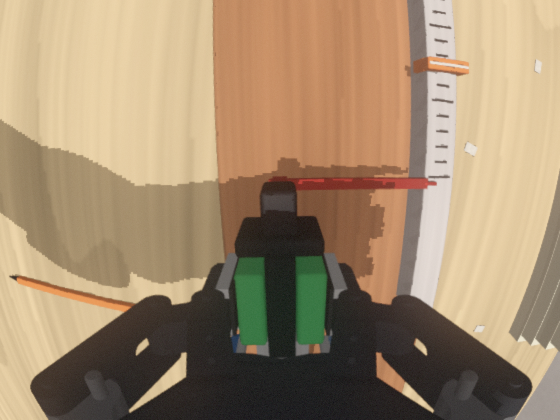

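The buttons are squeezed. The red tip is at (434,183) and the rider's white line runs from about (432,64) to (468,67).

```bash
cat >> h.py <<'E'
def gap(f,roi=None):
    im=cv2.imread(f'pics/{f}.png'); h=cv2.cvtColor(im,cv2.COLOR_BGR2HSV); H,S,V=cv2.split(h)
    T=toolT(); ax=T[:3,0]; 
    o=(H>=9)&(H<=16)&(S>170)&(V>150); o[:,:380]=0; o[:,500:]=0; o[220:]=0
    r=((H<=4)|(H>=176))&(S>170)&(V>80); r[:,:330]=0; r[:,500:]=0; r[250:]=0
    for n,m in(('rider',o),('tip',r)):
        k,lab,st,c=cv2.connectedComponentsWithStats(m.astype(np.uint8)); i=1+np.argmax(st[1:,4]) if k>1 else 0
        print(n,st[i],c[i].round(1)); m[:]=lab==i
    ys,xs=np.where(o); uo=np.percentile(xs,15); vo=(ys[np.abs(xs-uo)<3].min()+ys[np.abs(xs-uo)<3].max())/2
    ys,xs=np.where(r); ut=xs.max()-2; vt=ys[np.abs(xs-ut)<3].mean()
    P=at(f,ut,vt,66); Q=at(f,uo,vo,56); print('tip',ut,vt,P,'rider',uo,vo,Q,'gap mm',((Q-P)@ax).round(2))
E
python3 - <<'E'
from h import *
gap('w5')
A=at('w5',433.5,63.5,56);B=at('w5',468,68,56);C=at('w5',434,183.5,66);ax=toolT()[:3,0];print(A,B,C,ax,(A-C)@ax,(B-C)@ax)
E
```

```text
rider [     0      0    560    420 235200] [279.5 209.5]
tip [330 178  42  11 287] [347.  182.6]
tip 369 180.86666666666667 [ 594.2 -103.9   66. ] rider 83.84999999999854 209.5 [ 413.2 -138.7   56. ] gap mm -19.8
[630.2 -29.   56. ] [655.4 -26.1  56. ] [ 635.4 -101.2   66. ] [-8.21831282e-02  9.96616842e-01 -8.97036101e-04] 72.39205858408376 73.21123259338142
```

Request:
send_rows(
  rows=[
    [[0.5, 0, 0, 0, 0, 0], [1.2, 0, 0, 0, 0, 0], [2, 0, 0, 0, 0, 0], [2.8, 0, 0, 0, 0, 0], [3.6, 0, 0, 0, 0, 0], [4.4, 0, 0, 0, 0, 0], [5.2, 0, 0, 0, 0, 0], [6, 0, 0, 0, 0, 0], [6.5, 0, 0, 0, 0, 0], [6.5, 0, 0, 0, 0, 0]],
  ],
)

```text
clock: 16.05
eef_pos: [541.8, -83.5, 170.9]
tool_rot: [-3.137, 0.003, 1.653]
force: [-7.2, -3.5, 10.8]
width: 36.3
gripper_force: 59.8
```

Run:
```python
from h import *
to([549,-146,169],1.656)
snap('wrist','w6'); a=cv2.imread('pics/w6.png')
cv2.imwrite('pics/c6.png',cv2.resize(a[130:230,370:490],(720,600),interpolation=2))
```

```text
pos [541.8 -83.5 170.9] yaw [-3.137e+00  3.000e-03  1.653e+00] q [ 0.31  0.69 -0.32  1.91  0.37  0.6  -0.17] clk 16.05 w 36.3 F [-7.2 -3.5 10.8] gf 59.8
shift cm [-6.28  0.2   0.21] rotvec [-0.005  0.003 -0.003]
```

View pics/c6.png

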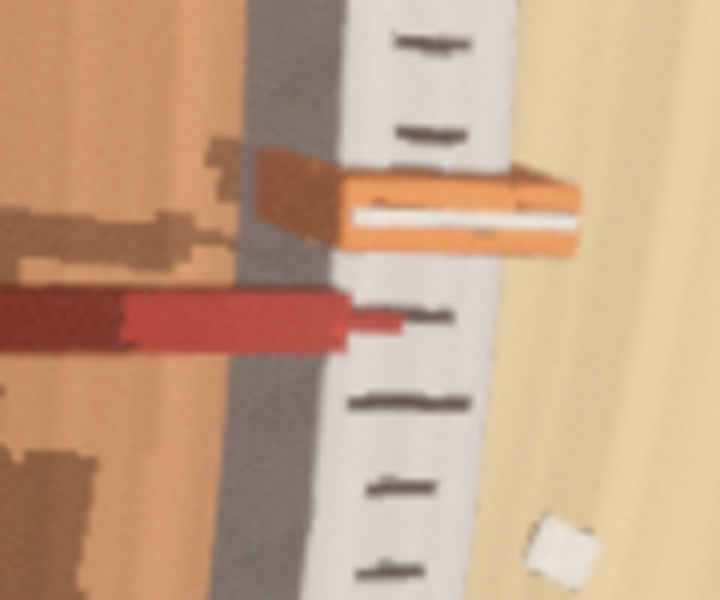

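The tip is at crop (400,322), i.e. (436.7,183.7). The white line runs from crop (353,217) to (578,223), still ahead of the tip.

Run:
```python
from h import *
A=at('w6',428.8,166.2,56);B=at('w6',466.3,167.2,56);C=at('w6',436.7,183.7,66);print(A,B,C)
for th in(.08,.09,.1):
  ax=np.array([-np.sin(th),np.cos(th),0]);print((A-C)@ax,(B-C)@ax)
print(np.arctan2(*(B-A)[[1,0]]))
# target pixel of tip: where rider line point (same y, at tip x) lifted to z66 would appear
```

```text
[627.9 -29.1  56. ] [655.9 -26.2  56. ] [630.3 -37.7  66. ]
8.764289939728542 9.417403456869305
8.780902021978376 9.152565570168854
8.796636021343408 8.886812434538497
0.10320345572570397
```

Request:
send_rows(
  rows=[
    [[0.4, 0, 0, 0, 0, 0], [0.88, 0, 0, 0, 0, 0], [0.88, 0, 0, 0, 0, 0], [0.88, 0, 0, 0, 0, 0], [0.88, 0, 0, 0, 0, 0], [0.88, 0, 0, 0, 0, 0]],
  ],
)

```text
clock: 16.7
eef_pos: [541.0, -75.6, 170.9]
tool_rot: [-3.136, 0.004, 1.652]
force: [-8.1, -4.1, 12.5]
width: 36.1
gripper_force: 59.9
```

Run:
```python
from h import *
to([549,-146,169],1.656)
snap('wrist','w7'); a=cv2.imread('pics/w7.png'); h=cv2.cvtColor(a,cv2.COLOR_BGR2HSV).astype(int)
# red tip: columns 425-445; white line = bright low-sat rows within rider columns
for u in (430,434,436,438,445,450,455,460,464):
    col=h[150:200,u]; red=[150+i for i,p in enumerate(col) if (p[0]<=4 or p[0]>=174) and p[1]>130]; ora=[150+i for i,p in enumerate(col) if 7<=p[0]<=16 and p[1]>130]
    print(u,'red',red[:1],red[-1:],'or',ora)
Q=np.array([627.9,-29.1,56]);B=np.array([655.9,-26.2,56]); print('line now at',proj('w7',Q),proj('w7',B))
P=Q+(B-Q)*.1; P[2]=66; print('tip should be at',proj('w7',P))
```

```text
pos [541.  -75.6 170.9] yaw [-3.136  0.004  1.652] q [ 0.3   0.69 -0.32  1.92  0.37  0.6  -0.19] clk 16.7 w 36.1 F [-8.1 -4.1 12.5] gf 59.9
shift cm [-7.08  0.23  0.21] rotvec [-0.005  0.004 -0.004]
430 red [182] [183] or [171, 172, 173, 174, 175]
434 red [182] [184] or [171, 172, 173, 174, 175, 181]
436 red [183] [183] or [171, 172, 173, 174, 175, 181]
438 red [] [] or [171, 172, 173, 174, 175, 181, 182, 183]
445 red [] [] or [171, 172, 173, 174, 175, 176, 181, 182, 183]
450 red [] [] or [172, 173, 174, 175, 176, 181, 182, 183]
455 red [] [] or [170, 171, 172, 173, 174, 175, 176, 181, 182, 183]
460 red [] [] or [172, 173, 174, 175, 176, 181, 182, 183]
464 red [] [] or [173, 174, 175, 176, 182]
line now at [427.8 178.7] [465.2 179.1]
tip should be at [438.8 182.1]
```

Request:
send_rows(
  rows=[
    [[0.1, 0, 0, 0, 0, 0], [0.1, 0, 0, 0, 0, 0], [0.1, 0, 0, 0, 0, 0], [0.1, 0, 0, 0, 0, 0], [0.1, 0, 0, 0, 0, 0], [0.1, 0, 0, 0, 0, 0]],
  ],
)

```text
clock: 17.35
eef_pos: [541.0, -74.9, 170.9]
tool_rot: [-3.136, 0.004, 1.652]
force: [-8.5, -4.8, 10.6]
width: 35.9
gripper_force: 59.9
```

Run:
```python
from h import *
to([549,-146,169],1.656); print(ctrl.read_state()['qd'].round(4))
snap('wrist','w7'); a=cv2.imread('pics/w7.png'); h=cv2.cvtColor(a,cv2.COLOR_BGR2HSV).astype(int)
for u in (432,434,436,445,450):
    col=h[150:200,u]; red=[150+i for i,p in enumerate(col) if (p[0]<=4 or p[0]>=174) and p[1]>130]; ora=[150+i for i,p in enumerate(col) if 7<=p[0]<=16 and p[1]>130]
    print(u,'red',red[:1],red[-1:],'or',ora)
P=np.array([630.7,-28.8,66]); print('tip should be at',proj('w7',P))
```

```text
pos [541.  -74.9 170.9] yaw [-3.136  0.004  1.652] q [ 0.29  0.69 -0.32  1.92  0.37  0.6  -0.19] clk 17.35 w 35.9 F [-8.5 -4.8 10.6] gf 59.9
shift cm [-7.16  0.23  0.22] rotvec [-0.005  0.004 -0.004]
[ 0.0012  0.0001  0.0019 -0.0005  0.0001 -0.0012 -0.0008]
432 red [182] [184] or [172, 173, 174, 175, 176]
434 red [182] [184] or [172, 173, 174, 175, 176]
436 red [184] [184] or [172, 173, 174, 175, 176, 177]
445 red [] [] or [172, 173, 174, 175, 176, 177, 182, 183, 184]
450 red [] [] or [172, 173, 174, 175, 176, 177, 182, 183, 184]
tip should be at [438.7 183.3]
```

Tip is on the line to well under a millimetre, and the arm is at rest.

```bash
python3 -c "
from h import *
print(ctrl.finish_job())"
```

```text
the job is handed in; nothing more can be done
None
```

I wound the timer until its pointer lay in the green sector and let go of the key. Then I drew the gauge arm out and handed in while still gripping it, with its pointer within about 1 mm of the rider's line by the wrist camera; no verdict came back.

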